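# Index a culture dish in the corner pocket of the reading jig

## Robot

A 7-joint arm with a two-finger parallel gripper is mounted at the origin on a cart in front of the work surface, level with it; the furniture and walls round the work are solid. World frame = base frame: x ahead of the robot, y to its left, z up, the work surface at z = 0. Lengths are in mm, angles in rad, forces in N, time in s.
With the tool pointing down it reaches from about 400 to 875 mm from the base axis. Payload 4.4 kg.
Tool frame: the origin (TCP) lies at the very end of the fingers, on their centre line; the grasp point (between the pads) lies 19 mm behind it; z points along the fingers, x is the direction in which the jaws open and shut, and the axes are right-handed (so a half turn about z gives the same grasp; the last joint's range is limited). The gripper opens to 85 mm and grips with 20 to 120 N. Pads are 22 mm wide; open, the fingers measure 114 mm over their backs; the gripper's body (76 mm by 85 mm) begins 54 mm behind the grasp point. The pads swing forward as they close: fully open they stand 13 mm farther back than shut.
Start: joints at [1.229, 0.628, 0.038, 1.517, -0.027, 0.996, -0.02], TCP at [177.033, -625.441, 231.313] pointing down, gripper open.
Joint ranges: [-3.06, 3.06], [-0.37, 2.12], [-1.25, 1.32], [0.18, 2.47], [-1.1, 4.24], [0.23, 1.98], [-2.94, 2.94]. Speed limits (rad/s): [2.57, 2.57, 3.14, 3.14, 3.14, 3.14, 3.14].

## Interface

Orientations are given as [roll, pitch, yaw] about the fixed x, y, z axes, in that order (R = Rz(yaw) Ry(pitch) Rx(roll)).
In Python, from cell import ctrl gives the robot as it stands.
- The arm moves only by the shell command python3 -m creep 'ROWS'. ROWS is text: rows parted by semicolons, each of 7 numbers parted by spaces: the shift along the tool's x, y, z in units of 40 mm (1.0 is 40 mm), then the turn, a rotation vector about the tool's x, y, z in degrees, then the closure, from 0 (fully open) to 1 (shut). In form: x y z rx ry rz grip; .... A call has 1 to 10 rows; each row is the pose to reach, as a shift and turn from the pose commanded when the call began, along the tool's axes at that moment; what a row does not reach only later rows make up. A row lasts 1/12 s, in which the tool goes at most 41.7 mm and 7.16 degrees, less where a joint would pass 70% of its speed; a pose out of reach is approached as far as the arm can. A call with a gripper value outside its range is refused whole. The fingers move at their own pace and stop on an object; the grip force is fixed at half the most. Time passes only in rows, so rows that repeat a pose let the fingers close. It gives the time, the measured TCP pose, the force and the opening at its end, in the units of the state.
- ctrl.read_state(): the state, without advancing time (a new reading comes with each control period).
- ctrl.get_image(name): name is "scene" or "side" or "wrist"; returns a dict with "img" (384x512x3 uint8, red, green, blue), "vfov" (degrees; the focal length in pixels is half the picture's height over the tangent of half this angle, whatever the lens; pixels are square), "cx", "cy" (the principal point, pixels), "distortion" ([k1, k2, p1, p2, k3] as OpenCV has them; the pictures are not rectified), "T" (4x4, takes a point from camera to world coordinates); the wrist camera has in their place "tool_from_camera" (4x4, takes a point from camera to tool coordinates, whose origin is the TCP and whose axes are the tool frame's). Camera axes: x right, y up, looking along -z (the intrinsics and any distortion apply to the point x, -y, -z); pixel columns grow to the right and rows downward; lengths in mm; the calibration is good to about 2 mm. A picture is of the moment at which its call begins: read the wrist's pose just before it. There is no depth.
- ctrl.finish_job(): hands the job in, once; it reports no verdict.
Trained networks look in the newest picture that a camera, given by its name, has taken for a name from the list of things; names that differ only in an ending like _2 or _b are one class to them, and where a whole thing is asked for, a point or a joint stands for the part that bears it (a point fixed in the world has none). Each returns a list of dicts, best first, with "score" (0 to 1); they miss things now and then, are a little off and sometimes report something else, mostly with a low value. They report only what shows in the picture. A call takes as long as a camera call. They do not tell look-alikes from the thing itself.
- ctrl.boxes_of(camera, thing): "rect" ([left, top, right, bottom] in pixels, round what is visible of it).
- ctrl.cut_out(camera, thing): "pixels" (384x512 bool, what is visible of it) and "rect" ([left, top, right, bottom] in pixels, round what is visible of it).
The state is a dict: "clock": time; "qpos": joint angles; "qd": joint speeds; "tau": joint torques, N m; "eef_pos": TCP position; "tool_rot": TCP orientation; "force": force on the tool from outside, world axes, zero at the start; "torque": the same for the moment, N m; "width": finger opening in mm.
Only numpy, scipy, OpenCV 4.12 (cv2) and the standard library are available. Lean on these libraries where they do the work, as an engineer would, in place of code of your own. Each camera call takes 0.05 s, during which the arm holds its last target.

## Task

On the flat reading jig, push the culture dish with the fingertips straight back against the long guide rail, then keep it against the rail and slide it along into the corner pocket between the rail and the lip of the T-shaped end stop, until it sits home against both the rail and the stop. The stop is at one end of the rail, left or right. Do not pick the dish up or tip it, and leave the other things where they are.

Things in the scene. Friction and masses are not known exactly. Their poses are not given: they have to be found in the camera images.
- jig: Fixed white plate 140 x 360 x 6 mm on the worktop, dark steel guide rail along its far edge. Origin: on the worktop, mid-length. x across the plate to the rail (away from the robot within 0.2 rad), y along the rail to the left. Plate: x -75 to +65, y -180 to +180, top z = 6 mm. Rail: inner face x = +50, top z = 18 mm. A dish home has its axis at x = +20, y = 105 mm towards the stop (+105 or -105).
- stop: Fixed dark steel T, 12 mm tall, at jig x = +20, y = +140 or -140 mm (random). Origin on the plate's top, axes as the jig's. Its cross wall (y -5 to +5 mm) runs from the rail to the lip, an 80 mm bar parallel to the rail with inner face at x = -36, spanning y -40 to +40 mm. The pocket is the corner facing the jig's middle, 66 mm wide from rail to lip; a dish home has its axis 35 mm from the origin.
- clamp_nut: Fixed bare round clamp nut, 18 mm diameter, 10 mm tall, on the plate at the end of the rail that has no stop: jig x = +20 mm, jig y = 140 mm the other way. Origin at the centre of its underside.
- dish: The part to move: closed round clear plastic petri dish with culture medium, 60 mm diameter, 15 mm tall, 15 to 32 g, lying flat and loose (it slides easily) on the jig's plate near the middle of its length, 30 to 55 mm short of the rail. Origin at the centre of its underside (6 mm above the worktop on the plate), z up.
- lens_pad: Bystander: small pad with a blue cover, 35 x 57 x 12 mm, loose on the front right corner of the jig's plate. Origin at the centre of its underside.
- oil_bottle: Bystander: small white bottle, 25 mm diameter, 62 mm tall, standing loose on the front left corner of the jig's plate. Origin at the centre of its underside.
- strip_pot_2: Bystander: round pot with a green cap, 36 mm diameter, 64 mm tall, standing on the worktop to the right of the jig. Origin at the centre of its underside.
- lab_timer: Bystander: flat timer, 60 x 64 x 18 mm, on the worktop to the left of the jig. Origin at the centre of its underside.
- tweezers: Bystander: tweezers, 14 x 130 x 12 mm, lying on the worktop behind the rail. Origin at the centre of their underside.
Things that resemble listed ones, but are neither listed nor needed, are in the scene too. What is shaped like the dish but turquoise is not meant.

How it is judged:
By the outcome, as a careful person would: the job done as asked, in the order asked, and still so for the second after the job is handed in, with the robot touching nothing.
It also fails if it takes over 45 s, if anything falls off the work surface, if the arm or the gripper's body presses on something with over 40 N, if the wrist force passes 120 N, or if a joint passes its speed limit or range.

## Working session

There is one attempt and no reset: what is moved stays moved. The work goes in short steps, Python scripts to look and compute and a shell command to move; the robot and the scene stay as the last step left them, time stands still between calls to the robot, and variables do not carry over. Pictures are saved under pics/ and viewed, and the job is handed in when it is done.

```bash
ls; mkdir -p pics; cat > h.py <<'E'
import numpy as np, cv2
from cell import ctrl
def cam(name):
    s=ctrl.read_state(); d=ctrl.get_image(name)
    return s,d
def K(d):
    f=192/np.tan(np.radians(d["vfov"])/2)
    return np.array([[f,0,d["cx"]],[0,f,d["cy"]],[0,0,1.]])
def T(d,s=None):
    if "T" in d: return np.array(d["T"])
    from scipy.spatial.transform import Rotation as R
    M=np.eye(4); M[:3,:3]=R.from_euler('xyz',s["tool_rot"]).as_matrix(); M[:3,3]=s["eef_pos"]
    return M@np.array(d["tool_from_camera"])
def ray(d,px,z,s=None):
    """pixels -> world points on plane z"""
    px=np.array(px,float).reshape(-1,1,2)
    u=cv2.undistortPoints(px,K(d),np.array(d["distortion"],float)).reshape(-1,2)
    M=T(d,s); v=np.c_[u[:,0],-u[:,1],-np.ones(len(u))]@M[:3,:3].T; o=M[:3,3]
    return o+v*((z-o[2])/v[:,2])[:,None]
def proj(d,P,s=None):
    M=np.linalg.inv(T(d,s)); P=np.array(P,float).reshape(-1,3)@M[:3,:3].T+M[:3,3]
    P=P*[1,-1,-1]
    return cv2.projectPoints(P.reshape(-1,1,3),np.zeros(3),np.zeros(3),K(d),np.array(d["distortion"],float))[0].reshape(-1,2)
def save(d,fn,crop=None,k=1):
    im=d["img"][...,::-1]
    if crop: l,t,r,b=crop; im=im[t:b,l:r]
    cv2.imwrite("pics/"+fn,cv2.resize(np.ascontiguousarray(im),None,fx=k,fy=k,interpolation=cv2.INTER_CUBIC))
E
python3 - <<'E'
from h import *
s=ctrl.read_state(); print(s)
for n in ("scene","side"):
    s,d=cam(n); save(d,n+"0.png",k=1.5)
    print(n,d["vfov"],d["cx"],d["cy"],d["distortion"],np.round(d["T"],3).tolist())
    for t in ["dish","jig","stop","clamp_nut","lens_pad","oil_bottle","strip_pot_2","lab_timer","tweezers"]:
        print(t,[(np.round(b["rect"]).tolist(),round(b["score"],2)) for b in ctrl.boxes_of(n,t)])
E
```

```text
pics
{'clock': 0.0, 'qpos': array([ 1.22918047,  0.62935026,  0.03843116,  1.51837343, -0.0269495 ,
        0.99630571, -0.02000078]), 'qd': array([-1.08103210e-04,  1.01938892e-03,  5.04987218e-05,  1.65298148e-04,
       -2.76108291e-04,  8.51324166e-04,  1.29383713e-04]), 'tau': array([-1.04970186e-04, -5.63403261e+01,  1.22660704e+00, -1.93439323e+01,
        1.11363948e-02,  1.07405253e-02,  5.50593086e-05]), 'eef_pos': array([ 176.86334532, -624.81926944,  230.3845012 ]), 'tool_rot': array([ 3.14153090e+00,  1.91812820e-03, -1.29494522e+00]), 'force': array([0.50584972, 0.12750823, 0.236156  ]), 'torque': array([ 0.02783893, -0.04034477,  0.02809772]), 'width': 85.36264994256166}
scene 57.275268387858986 256.92841891570674 182.33407268748638 [0.00953904 0.         0.         0.         0.        ] [[-0.757, 0.289, -0.586, 3.265], [-0.653, -0.37, 0.661, 836.152], [-0.026, 0.883, 0.469, 480.688], [0.0, 0.0, 0.0, 1.0]]
dish [([211.0, 240.0, 241.0, 259.0], 0.96), ([262.0, 184.0, 282.0, 203.0], 0.65)]
jig [([203.0, 163.0, 321.0, 234.0], 0.98)]
stop [([215.0, 208.0, 246.0, 224.0], 0.
[... 309 characters left out ...]
0724138823844 [-0.08053072  0.          0.          0.          0.        ] [[-0.918, 0.269, -0.293, 230.376], [-0.397, -0.61, 0.686, 915.46], [0.006, 0.746, 0.666, 746.743], [0.0, 0.0, 0.0, 1.0]]
dish [([238.0, 261.0, 262.0, 282.0], 0.97), ([251.0, 196.0, 280.0, 212.0], 0.68)]
jig [([234.0, 165.0, 297.0, 253.0], 0.62), ([280.0, 173.0, 299.0, 181.0], 0.48)]
stop [([236.0, 230.0, 254.0, 244.0], 0.51)]
clamp_nut [([229.0, 293.0, 266.0, 325.0], 0.71)]
lens_pad [([284.0, 170.0, 297.0, 182.0], 0.53)]
oil_bottle [([257.0, 225.0, 266.0, 242.0], 0.74)]
strip_pot_2 [([314.0, 138.0, 320.0, 156.0], 0.74)]
lab_timer [([229.0, 294.0, 264.0, 324.0], 0.86), ([234.0, 163.0, 300.0, 253.0], 0.22)]
tweezers []
```

View pics/scene0.png

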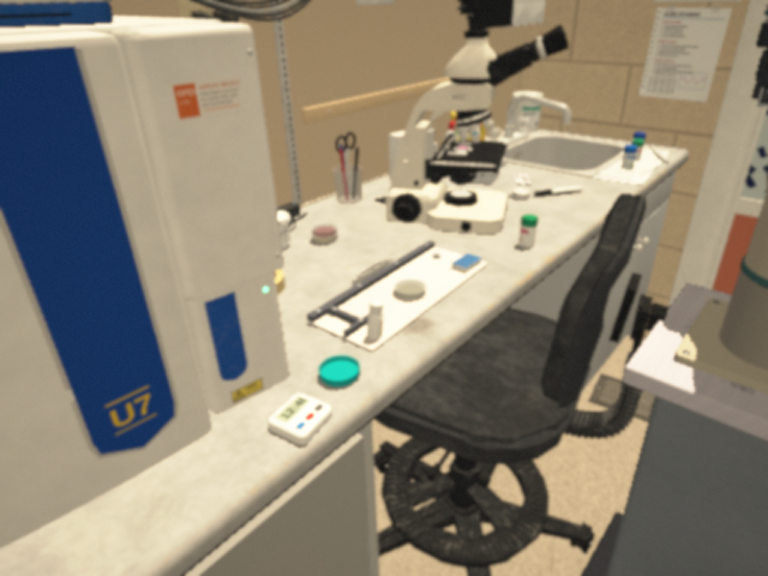

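View pics/side0.png

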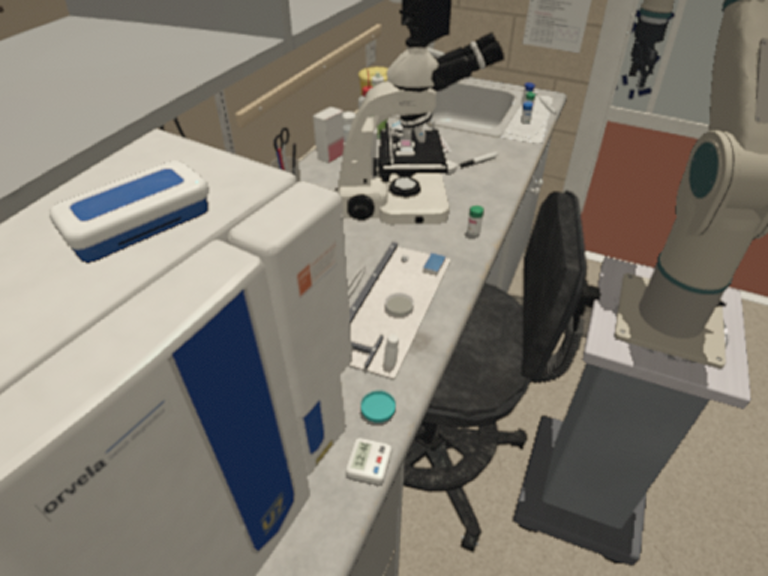

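```bash
python3 - <<'E'
from h import *
for n,c in (("scene",(170,130,380,310)),("side",(200,120,340,340))):
    s,d=cam(n); save(d,n+"1.png",c,3.5 if n=="scene" else 2.7)
s,d=cam("wrist"); save(d,"wrist0.png",None,1.2)
print(d["vfov"],np.round(d["tool_from_camera"],3).tolist(), d["distortion"])
E
```

```text
65.40642401456611 [[1.0, 0.0, 0.001, 0.615], [0.001, -0.947, -0.321, -83.17], [0.001, 0.321, -0.947, -142.637], [0.0, 0.0, 0.0, 1.0]] [-0.00561411  0.          0.          0.          0.        ]
```

View pics/scene1.png

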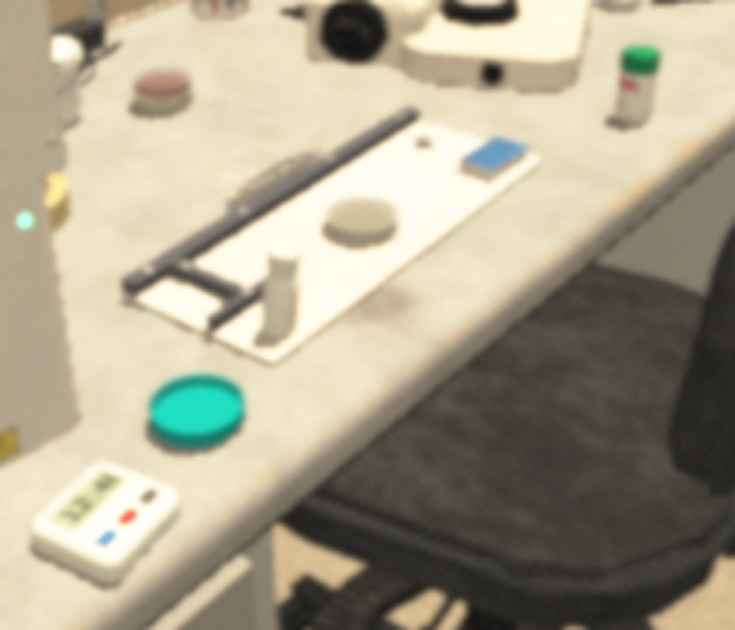

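View pics/side1.png

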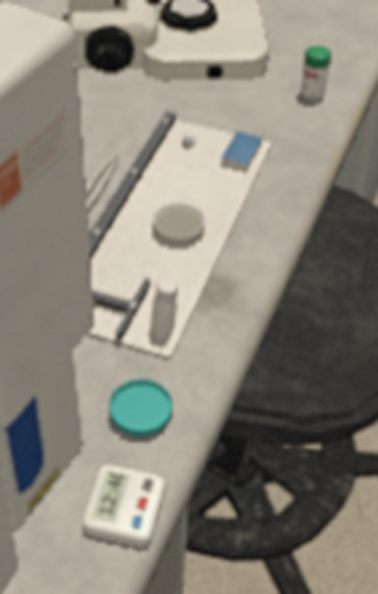

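```bash
python3 - <<'E'
from h import *
for n,px in (("scene",dict(dish=(272.5,191),railL=(207,212),railR=(289,163),nut=(291,170.5),pad=(312,174),bot=(250,226),turq=(226,247),timer=(200,280),pot=(352,160),plateFR=(325,176),plateFL=(250,231))),("side",dict(dish=(266,203),nut=(269,173),pad=(290,175),bot=(261,243),turq=(251,271),plateFR=(299.5,171),plateFL=(264,250)))):
    s,d=cam(n)
    for k,p in px.items(): print(n,k,np.round(ray(d,p,18 if k.startswith('rail') else 0 if k in('timer','pot') else 21 if k=='dish' else 6)[0],0))
E
```

```text
scene dish [512. 200.  21.]
scene railL [576. 376.  18.]
scene railR [586.  25.  18.]
scene nut [564.  45.   6.]
scene pad [501.  26.   6.]
scene bot [467. 342.   6.]
scene turq [455. 432.   6.]
scene timer [428. 530.   0.]
scene pot [ 460. -149.    0.]
scene plateFR [463.  13.   6.]
scene plateFL [454. 356.   6.]
side dish [510. 204.  21.]
side nut [562.  52.   6.]
side pad [494.  33.   6.]
side bot [468. 340.   6.]
side turq [455. 434.   6.]
side plateFR [472.   0.   6.]
side plateFL [451. 359.   6.]
```

```bash
python3 - <<'E'
from h import *
s,d=cam("scene")
print(np.round(ray(d,[(191,249),(145,275),(287,153),(333,153),(262,147),(185,205)],0)))
print("scope tall parts if z=60,150",np.round(ray(d,[(262,145)],60)),np.round(ray(d,[(287,125)],60)))
s,d=cam("side")
print(np.round(ray(d,[(298,148),(255,145),(203,312)],0)))
E
```

```text
[[ 515.  479.    0.]
 [ 523.  589.   -0.]
 [ 662.  -68.    0.]
 [ 538. -163.    0.]
 [ 765.  -57.    0.]
 [ 670.  371.    0.]]
scope tall parts if z=60,150 [[681.  41.  60.]] [[ 733. -163.   60.]]
[[ 522. -135.    0.]
 [ 675.  -88.    0.]
 [ 511.  580.    0.]]
```

```bash
python3 - <<'E'
from h import *
R=[]
s,d=cam("scene");e=cam("side")[1]
for a,b in (((375,27),(333,32)),((340,50),(290,62)),((317,30),(280,45))):
    A=ray(d,[a],0)[0];B=ray(e,[b],0)[0];o=T(d)[:3,3];p=T(e)[:3,3]
    u=A-o;v=B-p
    t=np.linalg.lstsq(np.c_[u,-v],p-o,rcond=None)[0]
    print(np.round(o+t[0]*u),np.round(p+t[1]*v))
E
```

```text
[ 476. -236.  389.] [ 472. -239.  394.]
[ 554. -183.  327.] [ 584. -163.  303.]
[585. -96. 389.] [594. -90. 380.]
```

```bash
python3 - <<'E'
from h import *
s,d=cam("scene");e=cam("side")[1]
for a,b in (((425,132),(377,131)),((412,134),(362,130)),((412,250),(371,222)),((435,240),(413,204))):
    A=ray(d,[a],0)[0];B=ray(e,[b],0)[0];o=T(d)[:3,3];p=T(e)[:3,3]
    u=A-o;v=B-p
    t=np.linalg.lstsq(np.c_[u,-v],p-o,rcond=None)[0]
    print(np.round(o+t[0]*u),np.round(p+t[1]*v))
save(d,"sc2.png",(340,60,512,330),2.2)
E
```

```text
[ 259. -150.  139.] [ 265. -147.  133.]
[ 305. -197.  109.] [ 316. -191.   99.]
[ 201.  -45. -172.] [ 201.  -45. -173.]
[130.  82. -27.] [103.  40.  29.]
```

View pics/wrist0.png

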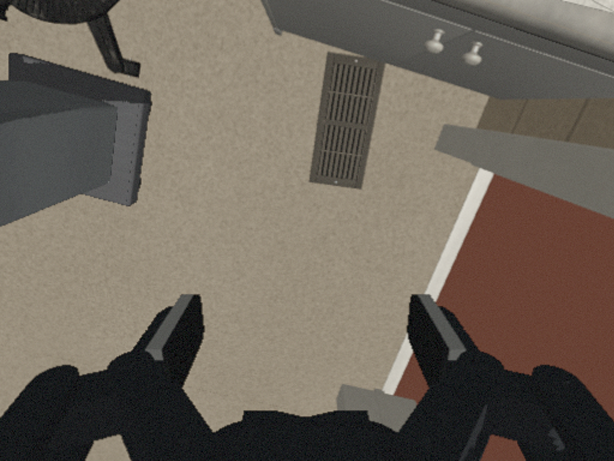

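View pics/sc2.png

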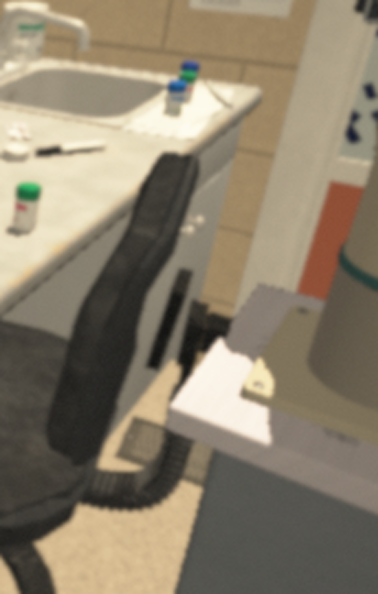

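Dish candidates in the scene picture: the clear/grey dish on the jig at (272,193), which matches the description; the turquoise one at (226,248), excluded; and the pinkish pot at (216,157), not on the jig. The stop is at the left end of the rail at (232,215), the nut at the right end at (291,171). The microscope eyepiece and the chair back are obstacles, so I retract first and then swing round at small radius.

```bash
python3 -m creep '-1 0 0 0 0 0 0; -2 0 0 0 0 0 0; -3 0 -0.1 0 0 0 0; -4 0 -0.2 0 0 0 0; -5 0 -0.3 0 0 0 0; -5.75 0 -0.3 0 0 0 0; -5.75 0 -0.3 0 0 0 0; -5.75 0 -0.3 0 0 0 0'
```

```text
clock: 2.22
eef_pos: [114.2, -403.3, 243.9]
tool_rot: [-3.141, -0.001, -1.295]
force: [0.5, -1.2, 1.1]
width: 85.4
```

```bash
python3 -m creep '-0.04 -0.91 0 0 0 -5 0; -0.16 -1.82 0 0 0 -10 0; -0.36 -2.72 0 0 0 -15 0; -0.63 -3.59 0 0 0 -20 0; -0.98 -4.44 0 0 0 -25 0; -1.41 -5.25 0 0 0 -30 0; -1.9 -6.02 0 0 0 -35 0; -2.46 -6.75 0 0 0 -40 0; -3.08 -7.43 0 0 0 -45 0; -3.75 -8.04 0 0 0 -50 0'
```

```text
clock: 3.05
eef_pos: [386.5, -171.5, 243.6]
tool_rot: [-3.141, -0.003, -0.418]
force: [1.0, -0.5, -0.2]
width: 85.2
```

```bash
python3 -m creep '-0.04 -0.91 0 0 0 -5 0; -0.16 -1.82 0 0 0 -10 0; -0.36 -2.72 0 0 0 -10 0; -0.63 -3.59 0 0 0 -10 0; -0.98 -4.44 0 0 0 -10 0; -1.41 -5.25 0 0 0 -10 0; -1.7 -6.02 0 0 0 -5 0; -1.8 -6.75 0 0 0 0 0; -1.8 -7.43 0 0 0 7 0; -1.8 -8.04 0 0 0 14 0'
python3 - <<'E'
from h import *
s,d=cam("wrist"); save(d,"w1.png",None,1.2)
print(s["eef_pos"],s["tool_rot"])
for t in ["dish","jig","stop","clamp_nut","lens_pad","oil_bottle"]:
    print(t,[(np.round(b["rect"]).tolist(),round(b["score"],2)) for b in ctrl.boxes_of("wrist",t)])
E
```

```text
clock: 3.88
eef_pos: [451.3, 153.5, 243.4]
tool_rot: [-3.139, -0.0, -0.671]
force: [-0.8, -0.1, 0.4]
width: 85.2
[451.26541172 153.48217048 243.4442088 ] [-3.13912927e+00 -3.04849013e-04 -6.71462055e-01]
dish [([252.0, 68.0, 302.0, 123.0], 0.8)]
jig []
stop [([194.0, 1.0, 225.0, 30.0], 0.72)]
clamp_nut [([365.0, 156.0, 379.0, 172.0], 0.57)]
lens_pad [([309.0, 178.0, 359.0, 223.0], 0.68)]
oil_bottle [([143.0, 3.0, 180.0, 27.0], 0.6)]
```

View pics/w1.png

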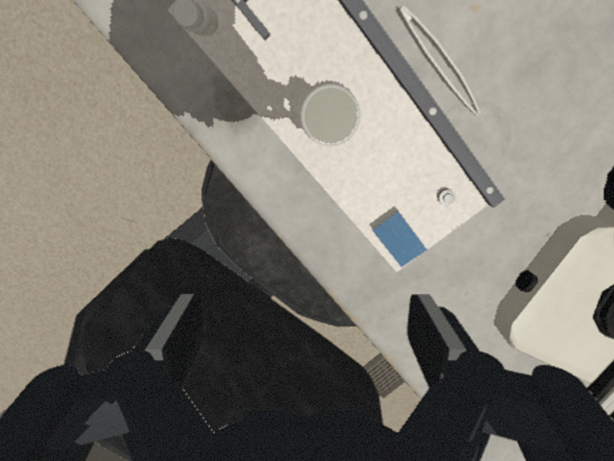

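```bash
python3 -m creep '0 -0.6 0 0 0 7 0; -0.1 -1.2 0 0 0 14 0; -0.1 -1.3 0 0 0 21 0; -0.1 -1.3 0 0 0 28 0; -0.1 -1.3 0 0 0 35 0.4; -0.1 -1.3 0 0 0 42 0.6; -0.1 -1.3 0 0 0 49 0.6; -0.1 -1.3 0 0 0 52 0.6; -0.1 -1.3 0 0 0 52 0.6'
python3 - <<'E'
from h import *
s,d=cam("wrist"); save(d,"w2.png",None,1.5)
print(s["eef_pos"],s["tool_rot"],s["width"])
for t in ["dish","jig","stop","clamp_nut","lens_pad","oil_bottle"]:
    print(t,[(np.round(b["rect"]).tolist(),round(b["score"],2)) for b in ctrl.boxes_of("wrist",t)])
E
```

```text
clock: 4.98
eef_pos: [478.3, 192.7, 243.4]
tool_rot: [-3.141, -0.0, -1.577]
force: [-0.3, -0.8, -0.0]
width: 33.9
[478.34135942 192.70429852 243.40937391] [-3.14145460e+00 -4.66575426e-04 -1.57695046e+00] 33.921371442565516
dish [([230.0, 97.0, 279.0, 150.0], 0.74), ([46.0, 149.0, 97.0, 196.0], 0.72), ([370.0, 76.0, 380.0, 93.0], 0.72)]
jig [([100.0, 38.0, 415.0, 170.0], 0.88), ([369.0, 77.0, 382.0, 91.0], 0.27)]
stop [([115.0, 68.0, 182.0, 132.0], 0.92)]
clamp_nut [([367.0, 76.0, 382.0, 93.0], 0.58)]
lens_pad [([349.0, 128.0, 402.0, 153.0], 0.56)]
oil_bottle [([121.0, 152.0, 153.0, 176.0], 0.66), ([115.0, 67.0, 179.0, 135.0], 0.41), ([480.0, 158.0, 512.0, 187.0], 0.31)]
```

View pics/w2.png

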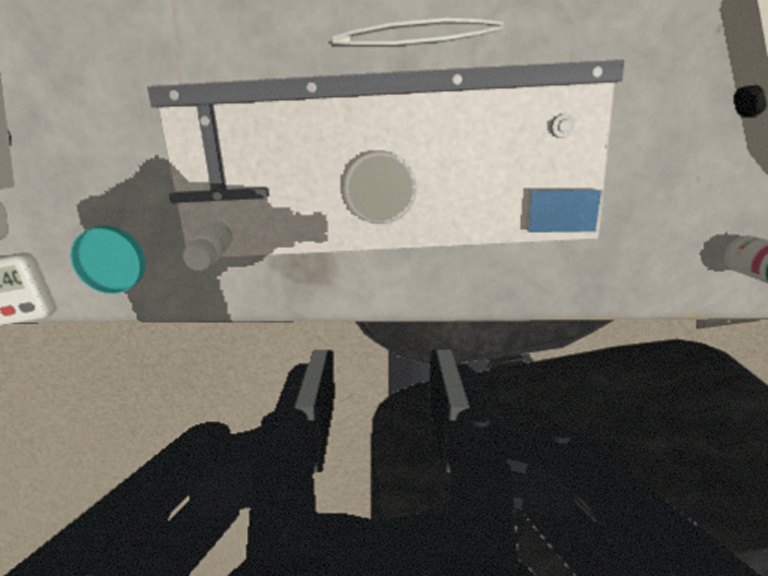

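The wrist picture shows the clear dish at (253,124) on the plate, the turquoise one at (72,173), the T stop on the left at (140,110), the bottle at (137,165), the nut at (374,84) and the pad at (375,140) (pixels unscaled). Next I fit the jig pose with an overlay.

```bash
cat > meas.py <<'E'
from h import *
from scipy.optimize import least_squares
def jigpts(x0,y0,a,P):
    P=np.array(P,float); c,s=np.cos(a),np.sin(a)
    return np.c_[x0+c*P[:,0]-s*P[:,1], y0+s*P[:,0]+c*P[:,1], P[:,2]]
def w2j(p,xy):
    c,s=np.cos(p[2]),np.sin(p[2]); d=np.array(xy)[:2]-p[:2]; return np.array([c*d[0]+s*d[1],-s*d[0]+c*d[1]])
def j2w(p,xy):
    return jigpts(*p,[[xy[0],xy[1],0]])[0,:2]
E
python3 - <<'E'
from meas import *
s,d=cam("wrist")
# observed pixels (1.5 scale)/1.5: rail outer/inner ends, plate corner, nut, stop cross
obs=np.array([(149,87.5),(622,60),(623,81),(598,238),(561,131)])/1.5
mod=[(65,180,18),(65,-180,18),(50,-180,18),(-75,-180,6),(20,-140,6)]
f=lambda p:(proj(d,jigpts(*p,mod),s)-obs).ravel()
r=least_squares(f,[535,195,0],x_scale=[10,10,.05]); p=r.x; print(p,np.round(r.fun,1))
im=d["img"][...,::-1].copy(); im=cv2.resize(im,None,fx=1.5,fy=1.5)
def line(P,c):
    q=np.round(proj(d,jigpts(*p,P),s)*1.5).astype(int); cv2.polylines(im,[q.reshape(-1,1,2)],True,c,1)
line([(-75,-180,6),(-75,180,6),(65,180,6),(65,-180,6)],(0,0,255))
line([(50,-180,18),(50,180,18),(65,180,18),(65,-180,18)],(0,255,0))
line([(-36+20,100,18),(-36+20,180,18),(50,135,18),(50,145,18)],(255,0,0))
m=ctrl.cut_out("wrist","dish")
for k in m:
    ys,xs=np.nonzero(k["pixels"]); print(round(k["score"],2),xs.mean(),ys.mean(),len(xs))
k=min(m,key=lambda k:abs(k["rect"][0]-230)); ys,xs=np.nonzero(k["pixels"])
# fit dish: silhouette union of top & bottom disc -> fit centre by matching mask
def mask(c,R=30):
    t=np.linspace(0,2*np.pi,60); P=np.concatenate([np.c_[c[0]+R*np.cos(t),c[1]+R*np.sin(t),0*t+z] for z in(6,21)])
    h=cv2.convexHull(proj(d,P,s).astype(np.float32)); return h
def g(c):
    h=mask(c); M=cv2.moments(h); 
    return [M["m10"]/M["m00"]-xs.mean(),M["m01"]/M["m00"]-ys.mean()]
c=least_squares(g,[511,202]).x; print("dish",c,"jig frame",w2j(p,c), "area",cv2.contourArea(mask(c)))
cv2.polylines(im,[np.round(mask(c)*1.5).astype(int)],True,(255,0,255),1)
cv2.imwrite("pics/ov1.png",im); np.save("p.npy",p)
E
```

```text
[5.34836486e+02 1.88533989e+02 4.90554049e-02] [-1.7  0.5  1.9  0.4 -0.3  0.9  0.4  1.3 -0.4 -2.6]
0.91 254.4120992761117 124.75439503619441 1934
0.87 72.17925591882751 171.91037204058625 1774
dish [515.46249864 193.3815282 ] jig frame [-19.1129784    5.79172543] area 1983.0906563863973
```

View pics/ov1.png

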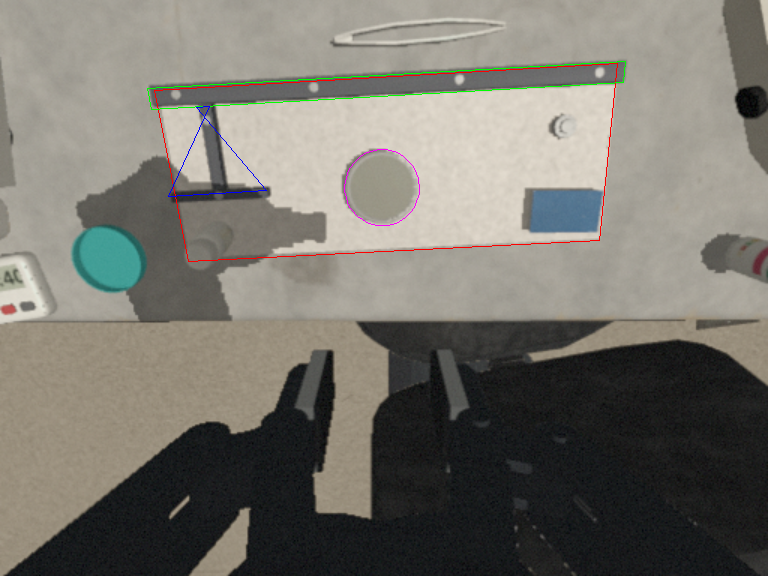

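```bash
python3 -m creep '0 0.4 0.9 0 0 -3 0.6; 0.04 0.4 1.9 0 0 -3 0.6; 0.04 0.4 2.9 0 0 -3 0.6; 0.04 0.4 3.9 0 0 -3 0.6; 0.04 0.4 4.7 0 0 -3 0.6; 0.04 0.4 5.2 0 0 -3 0.6; 0.04 0.4 5.2 0 0 -3 0.6'
python3 - <<'E'
from meas import *
p=np.load("p.npy")
s,d=cam("wrist"); save(d,"w3.png",None,1.5)
e=s["eef_pos"];print(e,s["tool_rot"],s["width"],"tcp jig",w2j(p,e))
E
```

```text
clock: 6.02
eef_pos: [459.5, 191.3, 31.6]
tool_rot: [3.135, -0.003, -1.521]
force: [0.8, -0.6, 0.2]
width: 34.5
[459.54656471 191.33395185  31.57808003] [ 3.13464358e+00 -2.81938670e-03 -1.52133732e+00] 34.533027108329065 tcp jig [-75.06205126   6.48849104]
```

View pics/w3.png

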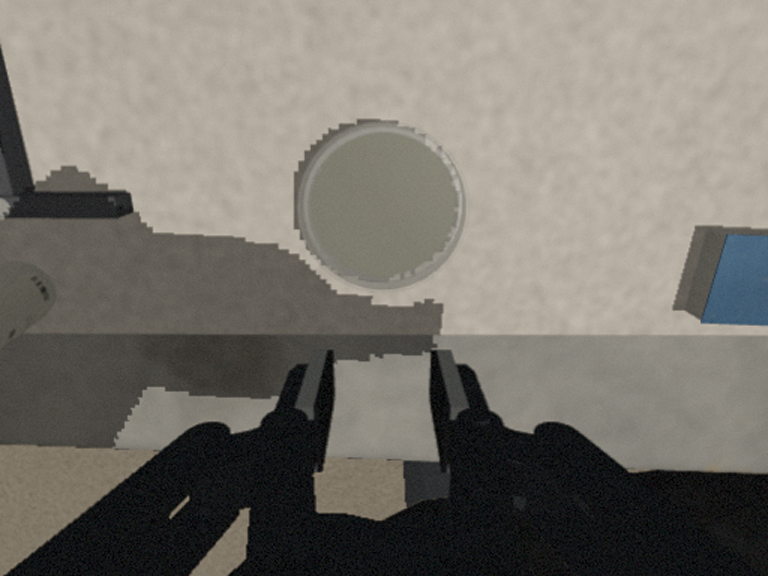

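```bash
python3 -m creep '0 0 0.3 0 0 0 0.6; 0 0 0.55 0 0 0 0.6; 0 0 0.55 0 0 0 0.6; 0 -0.15 0.55 0 0 0 0.6; 0 -0.3 0.55 0 0 0 0.6; 0 -0.38 0.55 0 0 0 0.6; 0 -0.46 0.55 0 0 0 0.6; 0 -0.54 0.55 0 0 0 0.6; 0 -0.62 0.55 0 0 0 0.6; 0 -0.7 0.55 0 0 0 0.6'
python3 - <<'E'
from meas import *
p=np.load("p.npy")
s,d=cam("wrist"); save(d,"w4.png",None,1.5)
e=s["eef_pos"];print(e,s["force"],"tcp jig",w2j(p,e))
E
```

```text
clock: 6.9
eef_pos: [490.5, 193.8, 13.4]
tool_rot: [-3.142, 0.0, -1.522]
force: [-0.1, 0.4, 0.5]
width: 34.4
[490.45837854 193.76956828  13.4469563 ] [-0.09210316  0.40363633  0.46404031] tcp jig [-44.06799135   7.40539406]
```

View pics/w4.png

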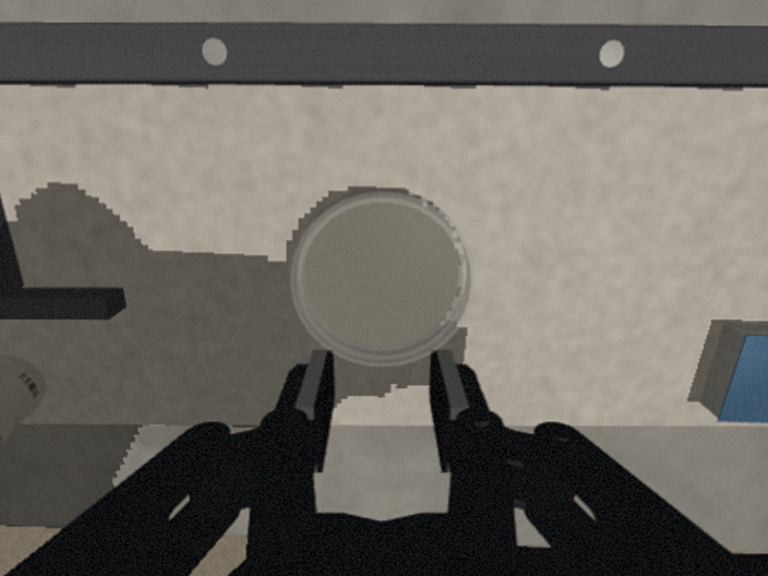

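```bash
cat >> meas.py <<'E'
def dishpos(near=None):
    s,d=cam("wrist"); p=np.load("p.npy"); out=[]
    for k in ctrl.cut_out("wrist","dish"):
        (l,t,r,b)=k["rect"]; c=[(l+r)/2,(t+b)/2]
        ys,xs=np.nonzero(k["pixels"]); h=cv2.convexHull(np.c_[xs,ys].astype(np.float32)).reshape(-1,2)
        (cx,cy),(w,hh),_=cv2.fitEllipse(h)
        W=ray(d,[(cx,cy)],19,s)[0]; out.append((round(k["score"],2),[round(v) for v in k["rect"]],(round(cx,1),round(cy,1),round(w,1),round(hh,1)),np.round(W,1),"jig",np.round(w2j(p,W),1)))
    return s,d,out
E
python3 - <<'E'
from meas import *
s,d,o=dishpos()
for k in o: print(*k)
p=np.load("p.npy")
# rail check: project
print(np.round(proj(d,jigpts(*p,[(50,30,18),(50,-30,18),(-16,100,18)]),s)*1.5))
E
```

```text
0.89 [194, 121, 314, 246] (254.6, 184.5, 119.3, 123.2) [529.2 195.2  19. ] jig [-5.3  6.9]
[[301.  92.]
 [511.  91.]
 [102. 307.]]
```

```bash
python3 -m creep '0 -0.03 0.08 0 0 0 0.6; 0 -0.1 0.08 0 0 0 0.6; 0 -0.17 0.08 0 0 0 0.6; 0 -0.24 0.08 0 0 0 0.6; 0 -0.31 0.08 0 0 0 0.6; 0 -0.38 0.08 0 0 0 0.6; 0 -0.45 0.08 0 0 0 0.6; 0 -0.5 0.08 0 0 0 0.6; 0 -0.55 0.08 0 0 0 0.6; 0 -0.6 0.08 0 0 0 0.6'
python3 - <<'E'
from meas import *
s,d,o=dishpos(); save(d,"w5.png",None,1.5)
for k in o: print(*k)
print(s["force"],s["eef_pos"],w2j(np.load("p.npy"),s["eef_pos"]))
E
```

```text
clock: 7.88
eef_pos: [514.3, 194.9, 10.1]
tool_rot: [3.142, -0.0, -1.522]
force: [-0.4, 0.3, 0.5]
width: 34.4
0.56 [192, 126, 315, 250] (254.5, 186.6, 121.6, 125.7) [552.2 196.3  19. ] jig [17.7  6.9]
[-0.36138136  0.33440304  0.50527318] [514.28423138 194.91731389  10.13079553] [-20.21451987   7.38344081]
```

View pics/w5.png

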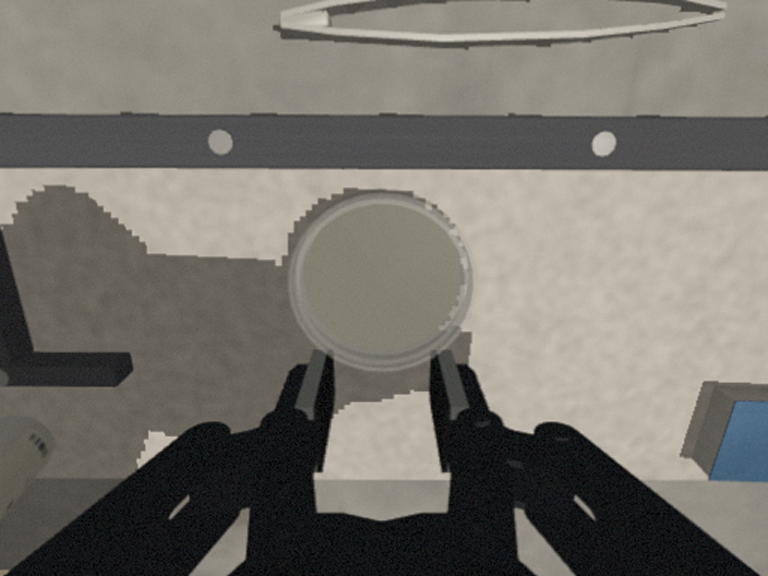

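```bash
python3 -m creep '0 -0.05 0 0 0 0 0.6; 0 -0.1 0 0 0 0 0.6; 0 -0.13 0 0 0 0 0.6; 0 -0.16 0 0 0 0 0.6; 0 -0.18 0 0 0 0 0.6; 0 -0.18 0 0 0 0 0.6'
python3 - <<'E'
from meas import *
s,d,o=dishpos(); save(d,"w6.png",(90,60,420,290),2.4)
for k in o: print(*k)
print(s["force"],s["eef_pos"],w2j(np.load("p.npy"),s["eef_pos"]))
E
```

```text
clock: 8.48
eef_pos: [521.0, 195.3, 10.0]
tool_rot: [3.141, -0.0, -1.522]
force: [-0.2, -0.2, -0.7]
width: 33.8
0.61 [194, 127, 317, 249] (254.3, 187.1, 120.8, 125.6) [558.7 196.8  19. ] jig [24.3  7.1]
0.52 [2, 152, 92, 267] (476.4, 444.1, 145.0, 858.5) [383.3  38.6  19. ] jig [-158.7 -142.3]
[-0.21289898 -0.17215062 -0.66907357] [520.9936483  195.27202309  10.04161719] [-13.49578078   7.40872212]
```

View pics/w6.png

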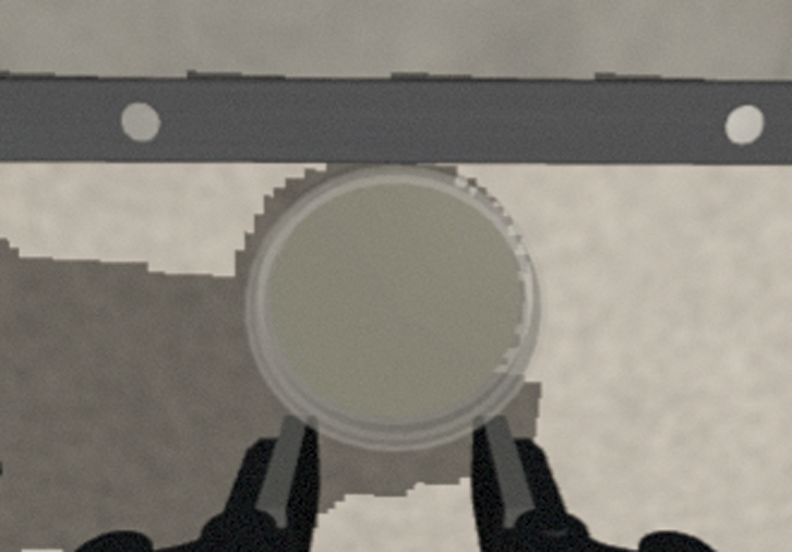

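```bash
python3 -m creep '0 -0.02 0 0 0 0 0.6; 0 -0.04 0 0 0 0 0.6; 0 -0.06 0 0 0 0 0.6; 0 -0.06 0 0 0 0 0.6'
python3 - <<'E'
from meas import *
s,d,o=dishpos(); save(d,"w7.png",(90,60,420,290),2.4)
print(*o[0])
print(s["force"],s["eef_pos"],w2j(np.load("p.npy"),s["eef_pos"]))
E
```

```text
clock: 8.92
eef_pos: [521.5, 195.2, 9.8]
tool_rot: [3.137, -0.001, -1.521]
force: [-5.9, -1.0, 2.1]
width: 34.2
0.89 [192, 127, 318, 249] (254.3, 188.2, 121.1, 125.5) [558.8 196.7  19. ] jig [24.4  7. ]
[-5.9379066  -0.98138909  2.12260708] [521.51774815 195.23960527   9.80064159] [-12.97390104   7.35064369]
```

View pics/w7.png

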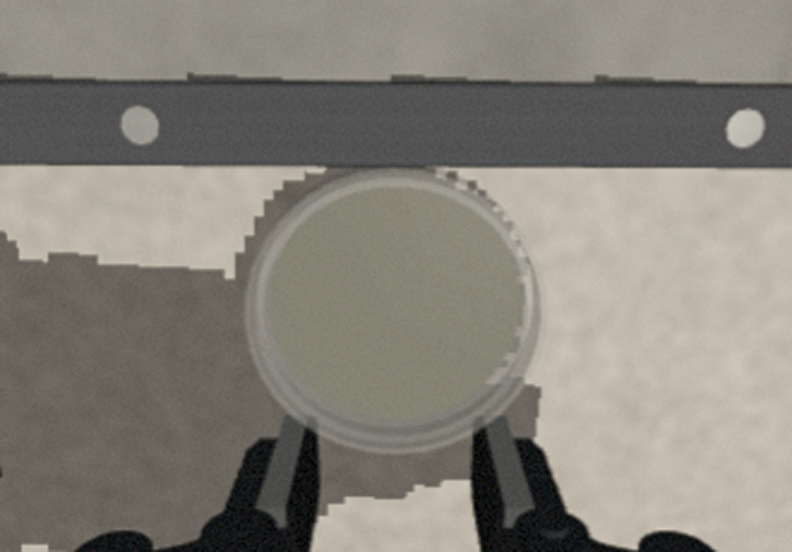

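```bash
python3 -m creep '0 0.1 0 0 0 0 0.6; 0 0.3 0 0 0 0 0.6; 0 0.6 0 0 0 0 0.6; 0 0.7 -0.8 0 0 0 0.8; 0.6 0.7 -1 0 0 -7 1; 1.2 0.6 -1 0 0 -14 1; 1.22 0.2 -1 0 0 -21 1; 1.22 -0.14 -1 0 0 -28 1; 1.22 -0.14 -1 0 0 -35 1; 1.22 -0.14 -1 0 0 -42 1'
python3 -m creep '0 0 0 0 0 -7 1; 0 0 0 0 0 -14 1; 0 0 0 0 0 -18 1; 0 0 0 0 0 -18 1'
python3 - <<'E'
from meas import *
s,d,o=dishpos(); save(d,"w8.png",None,1.5)
print(*o)
print(s["force"],s["eef_pos"],s["tool_rot"],w2j(np.load("p.npy"),s["eef_pos"]))
E
```

```text
clock: 9.85
eef_pos: [533.3, 146.8, 50.5]
tool_rot: [-3.139, -0.001, -0.784]
force: [0.1, 0.4, 0.6]
width: -0.0
clock: 10.18
eef_pos: [532.0, 146.9, 50.2]
tool_rot: [-3.14, -0.001, -0.474]
force: [0.8, -0.0, -1.3]
width: 0.2
(0.92, [200, 78, 301, 186], (251.6, 131.9, 103.4, 103.7), array([557.4, 198.2,  19. ]), 'jig', array([23. ,  8.6]))
[ 0.78187457 -0.00825094 -1.25223538] [532.04187099 146.87055189  50.20085743] [-3.14027675e+00 -5.59960321e-04 -4.73600460e-01] [ -4.83425042 -41.476281  ]
```

View pics/w8.png

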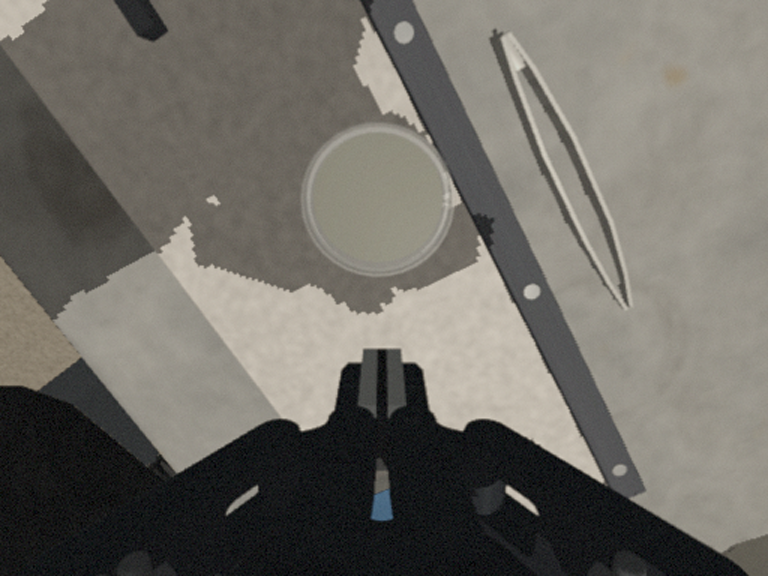

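```bash
python3 -m creep '0 0 0.6 0 0 0 1; 0 0 1 0 0 0 1; 0 0 1 0 0 0 1; 0 -0.2 1 0 0 0 1; 0 -0.32 1 0 0 0 1; -0.03 -0.37 1 0 0 0 1; -0.06 -0.42 1 0 0 0 1; -0.1 -0.49 1 0 0 0 1; -0.15 -0.58 1 0 0 0 1; -0.2 -0.67 1 0 0 0 1'
python3 - <<'E'
from meas import *
s,d,o=dishpos(); save(d,"w9.png",None,1.5)
print(*o)
print(s["force"],s["eef_pos"],s["tool_rot"],w2j(np.load("p.npy"),s["eef_pos"]))
E
```

```text
clock: 11.12
eef_pos: [536.8, 174.7, 10.4]
tool_rot: [-3.142, -0.0, -0.475]
force: [-0.6, -0.1, 0.2]
width: 0.2
(0.89, [193, 114, 315, 238], (254.0, 175.5, 122.8, 126.3), array([556.8, 212.5,  19. ]), 'jig', array([23.1, 22.9]))
[-0.64003645 -0.09883056  0.21724326] [536.77458754 174.69966019  10.39199492] [-3.14158265e+00 -1.88823377e-04 -4.74930172e-01] [  1.2573935  -13.91272264]
```

View pics/w9.png

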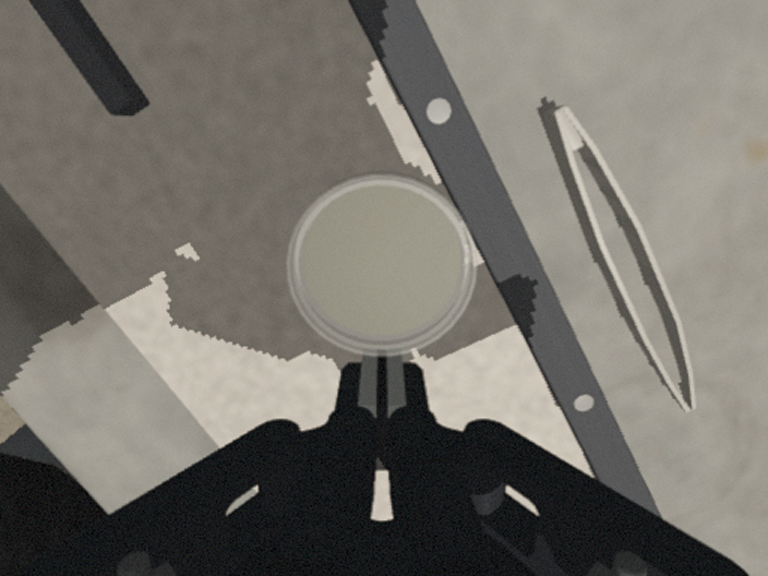

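```bash
python3 -m creep '-0.05 -0.087 0 0 0 0 1; -0.1 -0.173 0 0 0 0 1; -0.15 -0.26 0 0 0 0 1; -0.2 -0.346 0 0 0 0 1; -0.25 -0.433 0 0 0 0 1; -0.3 -0.52 0 0 0 0 1; -0.35 -0.606 0 0 0 0 1; -0.4 -0.693 0 0 0 0 1; -0.44 -0.762 0 0 0 0 1'
python3 - <<'E'
from meas import *
s,d,o=dishpos(); save(d,"w10.png",None,1.5)
print(*o)
print(s["force"],s["eef_pos"],s["tool_rot"],w2j(np.load("p.npy"),s["eef_pos"]))
E
```

```text
clock: 11.97
eef_pos: [535.0, 210.3, 10.1]
tool_rot: [-3.141, 0.0, -0.474]
force: [-0.2, -0.4, 0.4]
width: -0.0
(0.75, [391, 137, 479, 319], (437.8, 224.8, 35.6, 198.8), array([624.3, 184.1,  19. ]), 'jig', array([89.1, -8.9])) (0.72, [193, 115, 318, 236], (254.6, 175.6, 123.7, 127.3), array([555.3, 248. ,  19. ]), 'jig', array([23.4, 58.4]))
[-0.16799797 -0.36803665  0.42786007] [535.02411547 210.26750499  10.10112172] [-3.14138153e+00  9.46358708e-05 -4.74398519e-01] [ 1.25312252 21.6981706 ]
```

View pics/w10.png

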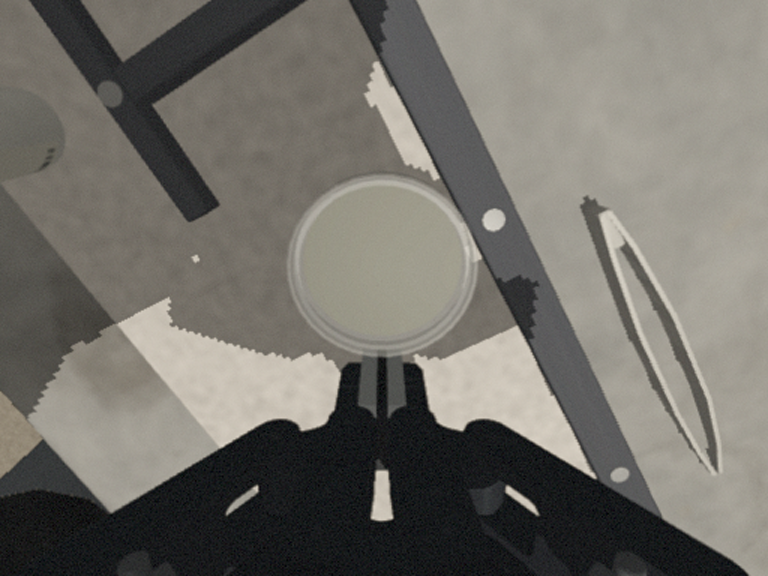

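```bash
python3 -m creep '-0.05 -0.087 0 0 0 0 1; -0.1 -0.173 0 0 0 0 1; -0.15 -0.26 0 0 0 0 1; -0.2 -0.346 0 0 0 0 1; -0.25 -0.433 0 0 0 0 1; -0.3 -0.52 0 0 0 0 1; -0.35 -0.606 0 0 0 0 1; -0.4 -0.693 0 0 0 0 1; -0.44 -0.762 0 0 0 0 1; -0.48 -0.83 0 0 0 0 1'
python3 - <<'E'
from meas import *
s,d,o=dishpos(); save(d,"w11.png",None,1.5)
print(*o)
print(s["force"],s["eef_pos"],s["tool_rot"],w2j(np.load("p.npy"),s["eef_pos"]))
E
```

```text
clock: 12.9
eef_pos: [533.1, 248.3, 10.1]
tool_rot: [-3.142, -0.0, -0.475]
force: [-0.9, -0.6, 0.5]
width: 0.0

[-0.89911141 -0.60898175  0.48598835] [533.13545897 248.32830395  10.12298763] [-3.14157712e+00 -1.03383078e-05 -4.74573283e-01] [ 1.23307719 59.80579502]
```

View pics/w11.png

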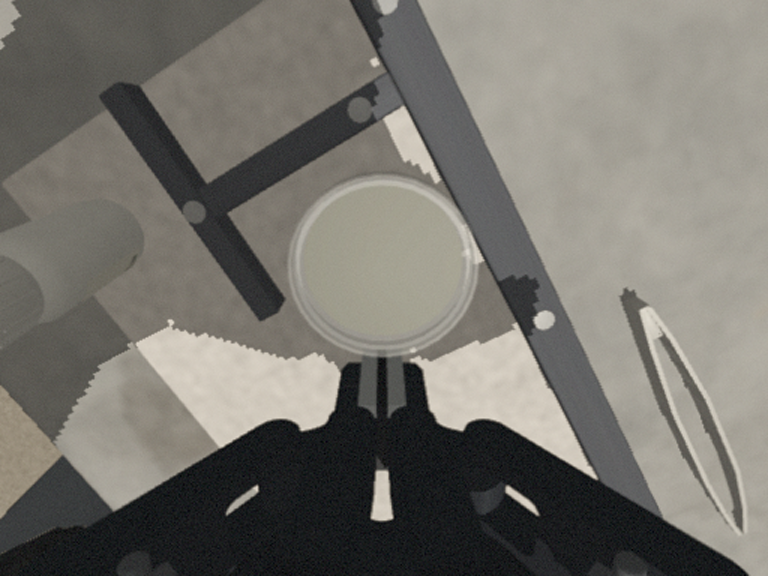

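```bash
python3 -m creep '-0.02 -0.035 0 0 0 0 1; -0.04 -0.07 0 0 0 0 1; -0.06 -0.104 0 0 0 0 1; -0.08 -0.139 0 0 0 0 1; -0.1 -0.173 0 0 0 0 1; -0.1 -0.173 0 0 0 0 1'
python3 - <<'E'
from meas import *
s,d,o=dishpos(); save(d,"w12.png",(100,20,400,260),2.5)
print(*o)
print(s["force"],s["eef_pos"],w2j(np.load("p.npy"),s["eef_pos"]))
E
```

```text
clock: 13.5
eef_pos: [532.7, 256.5, 10.2]
tool_rot: [-3.141, 0.0, -0.474]
force: [-0.2, 0.3, -0.3]
width: 0.1
(0.67, [191, 114, 318, 238], (255.2, 175.8, 124.6, 127.8), array([553.2, 294. ,  19. ]), 'jig', array([ 23.6, 104.4]))
[-0.17199651  0.25733063 -0.32635012] [532.74836928 256.49050781  10.16159765] [ 1.24669281 67.97716118]
```

View pics/w12.png

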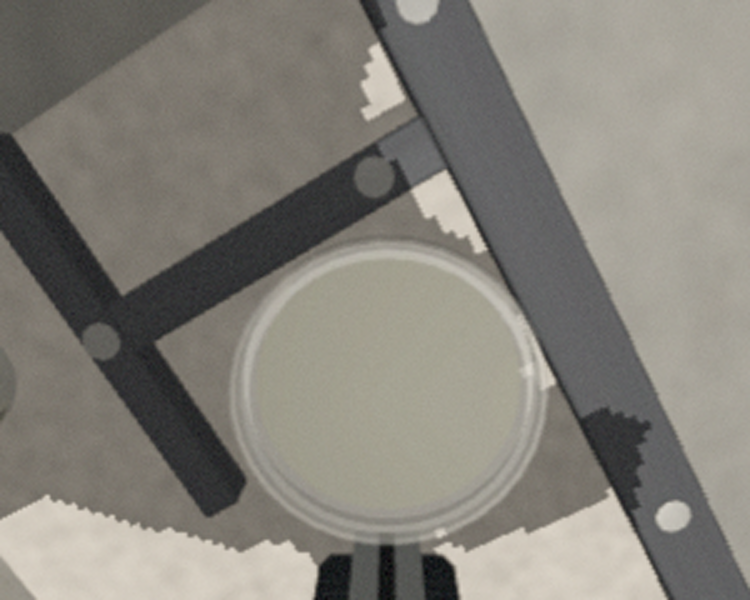

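```bash
python3 -m creep '-0.015 -0.025 0 0 0 0 1; -0.03 -0.05 0 0 0 0 1; -0.045 -0.075 0 0 0 0 1; -0.05 -0.09 0 0 0 0 1; -0.05 -0.09 0 0 0 0 1'
python3 - <<'E'
from meas import *
s,d,o=dishpos(); save(d,"w13.png",(100,20,400,260),2.5)
print(*o)
print(s["force"],s["eef_pos"],w2j(np.load("p.npy"),s["eef_pos"]))
E
```

```text
clock: 14.02
eef_pos: [532.3, 258.1, 9.9]
tool_rot: [3.138, -0.0, -0.476]
force: [-0.9, -5.2, 2.6]
width: -0.3
(0.86, [192, 116, 320, 238], (256.0, 176.1, 124.9, 128.1), array([553.1, 295.4,  19. ]), 'jig', array([ 23.5, 105.8]))
[-0.93903334 -5.21864854  2.58683457] [532.25276458 258.06968362   9.90412155] [ 0.82912034 69.57873962]
```

View pics/w13.png

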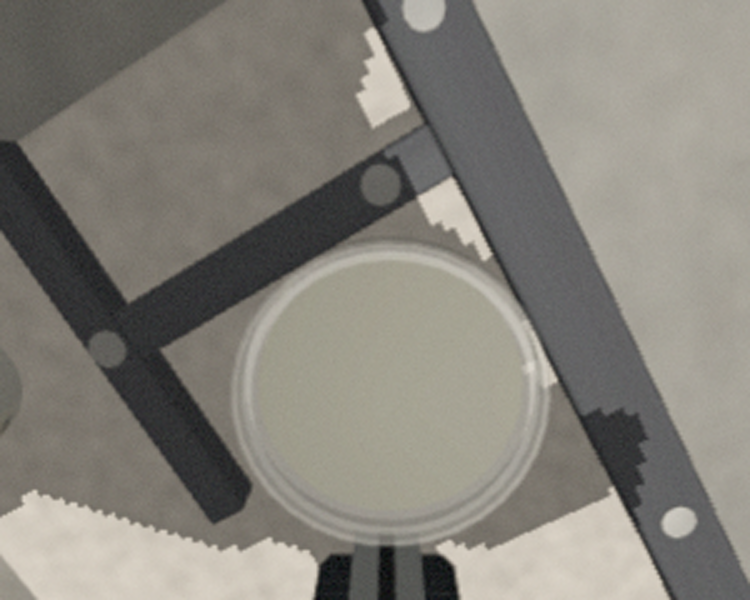

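Contact with the stop shows about 5 N. I give it a small nudge towards the rail, then back off along the contact normal and lift clear.

```bash
python3 -m creep '0.02 -0.02 0 0 0 0 1; 0.04 -0.03 0 0 0 0 1; 0.04 -0.03 0 0 0 0 1'
python3 -m creep '0 0.1 0 0 0 0 1; 0 0.2 0 0 0 0 1; 0 0.5 0 0 0 0 1; 0 0.9 0 0 0 0 1; 0 0.9 -0.8 0 0 0 1; 0 0.9 -1.7 0 0 0 1; 0 0.9 -2.5 0 0 0 1; 0 0.9 -2.5 0 0 0 1; 0 0.9 -2.5 0 0 0 1'
python3 - <<'E'
from meas import *
s,d,o=dishpos(); save(d,"w14.png",None,1.5)
print(*o)
print(s["force"],s["eef_pos"],w2j(np.load("p.npy"),s["eef_pos"]))
s,e=cam("side"); save(e,"side2.png",(200,120,340,340),2.7)
s,e=cam("scene"); save(e,"scene2.png",(170,130,380,310),3.5)
E
```

```text
clock: 14.37
eef_pos: [532.8, 257.9, 9.6]
tool_rot: [3.136, 0.001, -0.475]
force: [-3.1, -5.7, 3.8]
width: 0.0
clock: 15.12
eef_pos: [519.9, 229.9, 112.3]
tool_rot: [-3.136, -0.003, -0.475]
force: [-0.2, -0.4, -0.5]
width: -0.3
(0.66, [0, 0, 86, 36], (41.1, -5.4, 72.6, 95.8), array([455.6, 423.6,  19. ]), 'jig', array([-67.6, 238.7]))
[-0.20154998 -0.35235687 -0.49012796] [519.92793132 229.87585712 112.31471481] [-12.86339138  42.02318682]
```

View pics/w14.png

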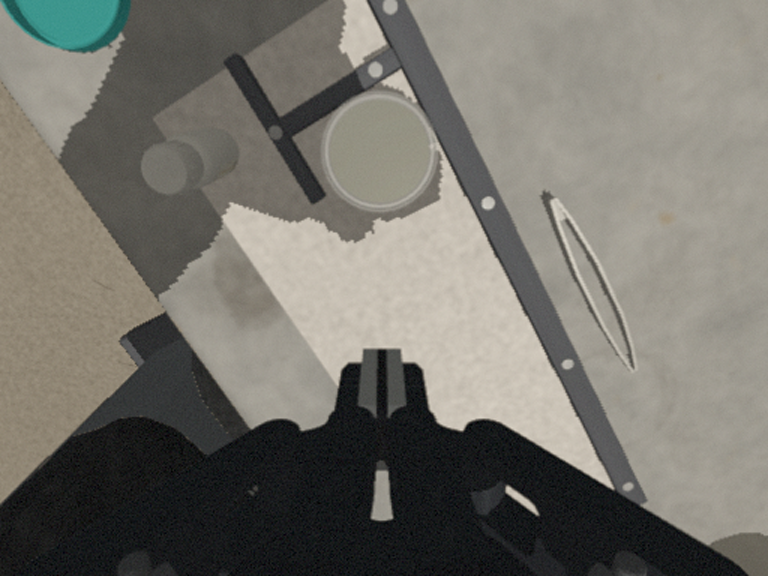

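View pics/scene2.png

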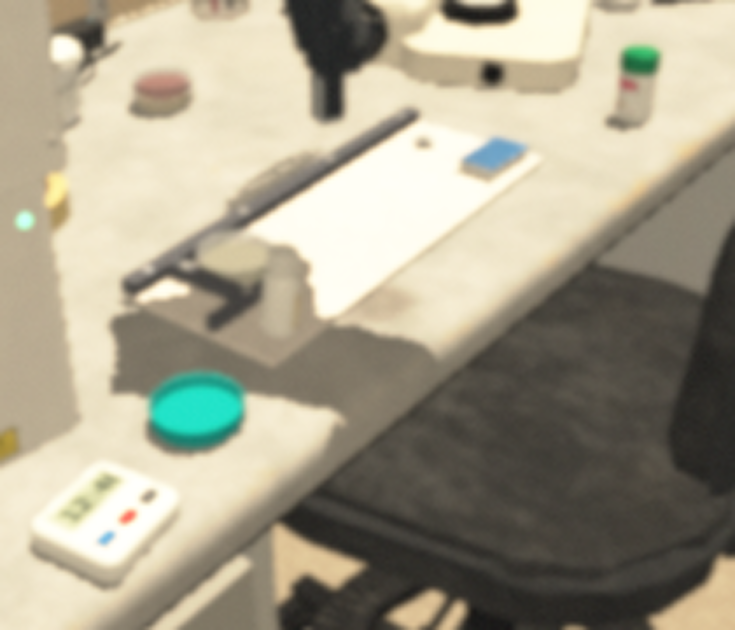

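```bash
python3 - <<'E'
from meas import *
s,d=cam("wrist"); save(d,"w15.png",(180,20,340,160),5)
p0=np.load("p.npy")
obs=np.array([(437,100),(488,203)])  # unused
im=cv2.resize(d["img"][20:160,180:340,::-1],None,fx=5,fy=5,interpolation=cv2.INTER_CUBIC)
p=p0.copy(); p[0]+=2.5
t=np.linspace(0,2*np.pi,80)
def pl(P,c,cl=False):
    q=((proj(d,jigpts(*p,P),s)+.5-[180,20])*5).astype(int); cv2.polylines(im,[q.reshape(-1,1,2)],cl,c,1)
for z in (6,21): pl(np.c_[20+30*np.cos(t),105+30*np.sin(t),0*t+z],(255,0,255) if z==21 else (255,0,0))
pl([(50,60,18),(50,180,18)],(0,255,0)); pl([(50,135,18),(-16,135,18)],(0,255,0)); pl([(-16,100,18),(-16,180,18)],(0,255,0))
cv2.imwrite("pics/ov2.png",im)
E
```

```text
(no output)
```

View pics/w15.png

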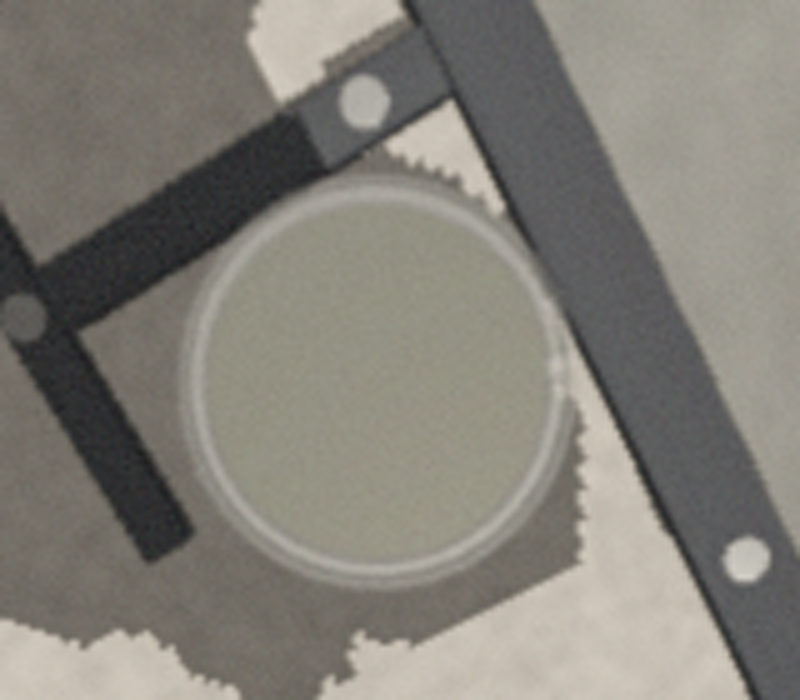

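View pics/ov2.png

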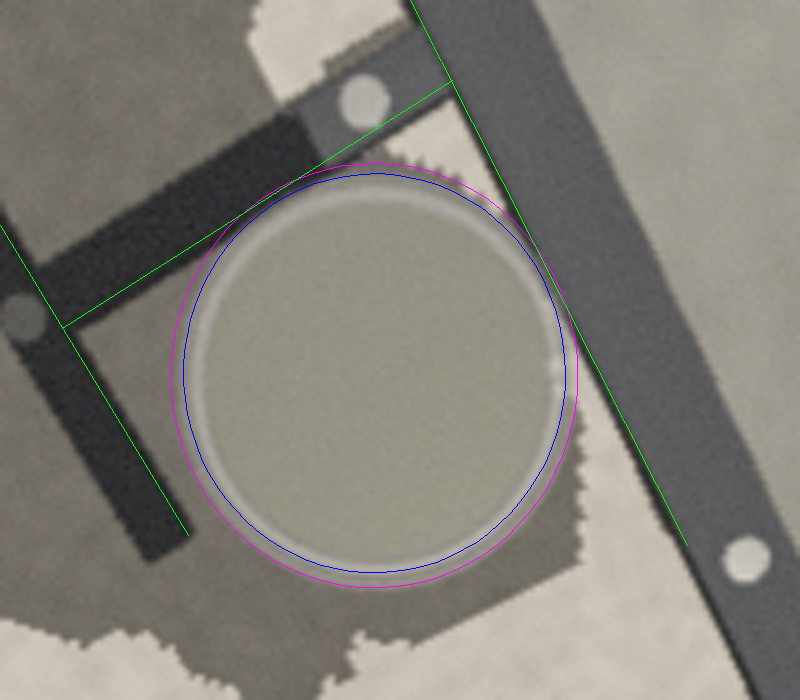

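```bash
python3 - <<'E'
from cell import ctrl
print(ctrl.read_state()["force"]); print(ctrl.finish_job())
E
```

```text
[ 0.5020881   0.74897121 -0.89572534]
the job is handed in; nothing more can be done
None
```

I pushed the clear dish straight back against the rail, using the part-open fingertips as a two-point cradle. I then slid it along the rail to the left and into the pocket at the T stop, pushing with the shut fingertips at an angle towards the rail. The gripper then backed off and lifted clear to about 112 mm, and the job was handed in at about 15 s.

**Contact:** the wrist force rose to about 6 N when the dish met the rail. In the pocket it was about 5 N against the stop, then about 3 N towards the rail and 6 N towards the stop after a last small nudge. Both stayed far below the limits.

**Position:** the last wrist picture, taken from almost directly above, shows the dish rim touching both the rail and the cross wall. While the fingertips still pressed, the dish measured x = 23.5, y = 105.8 mm in the jig frame, against 20 and 105 for home.

**Disagreements:**
- The x reading is 3.5 mm too large. I put it down to calibration error: it read 23.0 mm just after the dish had been pressed against the rail.
- In the final overlay the stop's model outline sat about 2 mm off its image.
- The dish detector did not find the dish in the last picture and reported only the turquoise one, so that check was by eye and overlay.

**Other things:** the bottle, pad, tweezers, timer, pot and turquoise dish look unmoved in the final pictures; I did not measure them.

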